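# Swap two freshly cased books between their drying stands and put one under its weight

### The job

The two freshly glued pocket books lie on each other's drying stands: swap them so that each lies squarely in the middle of the stand of its own colour, letting one wait flat on the white board meanwhile and never letting a book touch the bench. When both are home, lay the light wooden pressing board squarely on the red book, and stand the brass weight upright in the middle of that board. Leave the glue jar and the thread spool where they stand.

Things in the scene. Friction and masses are not known exactly. Their poses are not given: they have to be found in the camera images.
- red_book: closed pocket book with red cover and a small gold panel on top, 105 mm (x) by 62 mm (y) by 20 mm (z), rigid, about 0.12 kg, lying flat and loose; starts on the blue stand, its long side along the stand's. Origin at the centre of its underside, z up, x along its length. Grip it across the 62 mm.
- blue_book: the same pocket book with blue cover, 105 mm (x) by 62 mm (y) by 20 mm (z), about 0.12 kg; starts on the red stand. Origin at the centre of its underside, z up, x along its length.
- press_board: plain light wooden board lying loose and flat on the bench, 100 mm (x) by 56 mm (y) by 12 mm (z), about 0.06 kg. Origin at the centre of its underside, z up, x along its length. Grip it across the 56 mm; on the bench there is room for fingers on both long sides.
- weight: round brass weight standing loose on the bench: foot 52 mm in diameter and 30 mm high, above it a thin neck (18 mm) and a round grip knob 26 mm in diameter from 42 to 60 mm above its underside; about 0.5 kg. Origin at the centre of its underside, z up.
- red_stand: fixed low drying stand, 150 mm (x) by 100 mm (y), black sides, red top at 25 mm above its origin; along each of the two short edges a red lip 8 mm wide rises 6 mm more (131 mm clear between the lips); the long sides are open, with room for fingers beside a book. Origin at the centre of its underside, on the bench, z up, x along its length.
- blue_stand: the same fixed drying stand with a blue top and blue lips: 150 mm (x) by 100 mm (y), top at 25 mm above its origin, lips 6 mm higher at the short edges. Origin at the centre of its underside, z up, x along its length.
- white_board: fixed flat white board, empty at the start, 150 mm (x) by 100 mm (y), 8 mm thick: the waiting place for one book. Origin at the centre of its underside, on the bench, z up, x along its length.
- glue_jar: amber glue jar with black lid, loose, 54 mm in diameter, 65 mm high, upright on the bench; not to be disturbed. Origin at the centre of its underside.
- thread_spool: green thread spool, loose, 44 mm in diameter, 45 mm high, upright on the bench; not to be disturbed. Origin at the centre of its underside.
Mind the look-alikes: they are no part of the job. There is more than one size of the white_board; the job needs the largest.

How it is judged:
By the outcome, as a careful person would: the job done as asked, in the order asked, and still so for the second after the job is handed in, with the robot touching nothing.
It also fails if it takes over 128 s, if anything falls off the work surface, if the arm or the gripper's body presses on something with over 40 N, if the wrist force passes 120 N, or if a joint passes its speed limit or range.

### The arm

A 7-joint arm with a two-finger parallel gripper is mounted at the origin on the work surface. World frame = base frame: x ahead of the robot, y to its left, z up, the work surface at z = 0. Lengths are in m, angles in rad, forces in N, time in s.
With the tool pointing down it reaches from about 0.425 to 0.875 m from the base axis. Payload 9.9 kg.
Tool frame: the origin (TCP) lies midway between the tips of the shut fingers; the grasp point (between the pads) lies 19 mm behind it; z points along the fingers, y is the line along which they close (so a half turn about z gives the same grasp; the last joint's range is limited). The gripper opens to 85 mm and grips with 20 to 120 N. Pads are 22 mm wide; open, the fingers measure 114 mm over their backs; the gripper's body (76 mm by 85 mm) begins 54 mm behind the grasp point. The pads swing forward as they close: fully open they stand 13 mm farther back than shut.
Start: joints at [-1.311, 0.576, 0.025, 1.437, -0.015, 1.129, -0.057], TCP at [0.228, 0.636, 0.231] pointing down, gripper open.
Joint ranges: [-2.76, 2.76], [-0.34, 2.15], [-1.52, 1.57], [0.19, 2.46], [-1.09, 4.23], [0.17, 1.99], [-2.82, 2.82]. Speed limits (rad/s): [2.22, 2.22, 3.01, 3.01, 3.14, 3.14, 3.14].

### API

Orientations are given as a 3x3 rotation matrix whose columns are the frame's x, y, z axes.
In Python, from rig import bot, imaging, sign_off gives the robot as it stands.
- The arm moves only by the tool carry_out, never from a script. Its arguments are lists of equal length, an entry for each row: "rot": the turn, a rotation vector about the tool's x, y, z in rad, a list of three; "xyz": the shift along the tool's x, y, z in m, a list of three; "hand": the finger opening in m, from 0 to 0.0854. A call has 1 to 20 rows; each row shifts and turns the commanded pose from where the row before left it, along the tool's axes as they then stand; what a row does not reach is not made up. A row lasts 1/10 s, in which the tool goes at most 50 mm and 8.59 degrees, less where a joint would pass 70% of its speed; a pose out of reach is approached as far as the arm can. A call is refused whole if a number of a shift passes 0.05 or a number of a turn 0.15, either way. A call with a gripper value outside its range is refused whole. The fingers move at their own pace and stop on an object; "squeeze" is the grip in N (left out, the last holds). Time passes only in rows, so rows that do not move let the fingers close. It gives the time, the measured TCP pose, the force, the opening and the grip force at its end, in the units of the state.
- bot.get_state(): the state, without advancing time (a new reading comes with each control period).
- imaging.snapshot(name): name is "scene" or "top"; returns a dict with "image" (480x640x3 uint8, red, green, blue), "depth" (480x640 float32, m along the optical axis (not along the pixel's ray), 0 where there is no reading), "fx", "fy", "cx", "cy" (pixels), "T" (4x4, takes a point from camera to world coordinates). Camera axes: x right, y up, looking along -z (the intrinsics and any distortion apply to the point x, -y, -z); pixel columns grow to the right and rows downward; lengths in m; the calibration is good to about 2 mm. A picture is of the moment at which its call begins.
- sign_off(): hands the job in; it is judged then, once.
The state is a dict: "time": time; "qpos": joint angles; "joint_velocities": joint speeds; "effort": joint torques, N m; "eef_pos": TCP position; "ee_rot": TCP orientation; "contact_force": force on the tool from outside, world axes, zero at the start; "torque": the same for the moment, N m; "grip_width": opening from 0.0 (shut) to 1.0 (fully open); "gripper_force": force on a finger pad.
Only numpy, scipy, OpenCV 4.12 (cv2) and the standard library are available. Lean on these libraries where they do the work, as an engineer would, in place of code of your own. Each camera call takes 0.05 s, during which the arm holds its last target. There are 200 camera calls.

## Working session

There is one attempt and no reset: what is moved stays moved. The work goes in short steps, Python scripts to look and compute and a tool call to move; the robot and the scene stay as the last step left them, time stands still between calls to the robot, and variables do not carry over. Pictures are saved under pics/ and viewed, at most 14 in all, crops included, and the job is handed in when it is done.

Besides the shell and the picture viewer there is one more tool, called after "Emit:" as a command line: name --argument value ..., lists and objects as JSON in quotes. carry_out: Moves the arm, as the interface text tells. Its arguments: {"type":"object","properties":{"rot":{"type":"array","items":{"type":"array","items":{"type":"number"}}},"xyz":{"type":"array","items":{"type":"array","items":{"type":"number"}}},"hand":{"type":"array","items":{"type":"number"}},"squeeze":{"type":"number"}},"required":["rot","xyz","hand"]}

```bash
mkdir -p pics; python3 - <<'E'
from rig import bot, imaging
import cv2,numpy as np
for n in("scene","top"):
    s=imaging.snapshot(n); cv2.imwrite(f"pics/{n}0.png",s["image"][:,:,::-1]); np.savez(f"{n}0.npz",**s)
    print(n,s["fx"],s["fy"],s["cx"],s["cy"],s["T"].round(4).tolist(),[k for k in s])
s=bot.get_state(); print(s)
E
```

```text
scene 507.0788552815281 507.0788552815281 311.35248336958614 232.7477845036542 [[-0.0638, -0.8369, 0.5437, 1.0305], [0.9979, -0.0455, 0.0471, 0.0542], [-0.0147, 0.5455, 0.838, 0.9244], [0.0, 0.0, 0.0, 1.0]] ['image', 'depth', 'fx', 'fy', 'cx', 'cy', 'T']
top 496.55145510559845 496.55145510559845 314.6769152846692 244.01106655321547 [[-0.0108, 0.9958, -0.0914, 0.3869], [-0.9997, -0.0127, -0.0202, -0.0037], [-0.0213, 0.0912, 0.9956, 0.9807], [0.0, 0.0, 0.0, 1.0]] ['image', 'depth', 'fx', 'fy', 'cx', 'cy', 'T']
{'time': 0.1, 'qpos': array([-1.31078547,  0.57643219,  0.0248455 ,  1.43781836, -0.01498756,
        1.12901683, -0.0565275 ]), 'joint_velocities': array([-3.45365837e-05, -1.43718685e-03, -8.24891102e-04, -3.21260282e-03,
        1.02084432e-03,  2.04294637e-03,  2.03141742e-04]), 'effort': array([ 5.74190097e-03, -7.67306185e+01,  2.25799397e+00, -2.86604887e+01,
        1.58821227e-02,  8.66839575e-03, -1.50235485e-05]), 'eef_pos': array([0.22738562, 0.63511364, 0.23054151]), 'ee_rot': array([[-9.41481001e-01,  3.37065792e-01, -4.20549104e-04],
       [ 3.37066044e-01,  9.41479919e-01, -1.42957416e-03],
       [-8.59220111e-05, -1.48766973e-03, -9.99998890e-01]]), 'contact_force': array([ 1.23750541,  0.28515604, -0.14889965]), 'torque': array([ 0.01207897, -0.03147062,  0.05070048]), 'gripper_force': 0.0, 'grip_width': 0.9993381932266345}
```

View pics/top0.png

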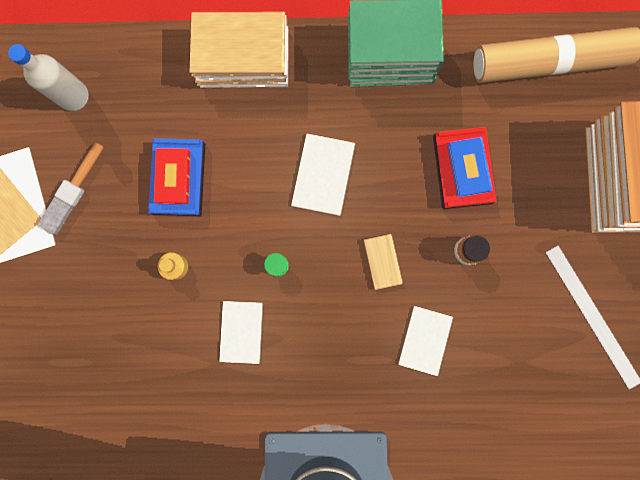

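View pics/scene0.png

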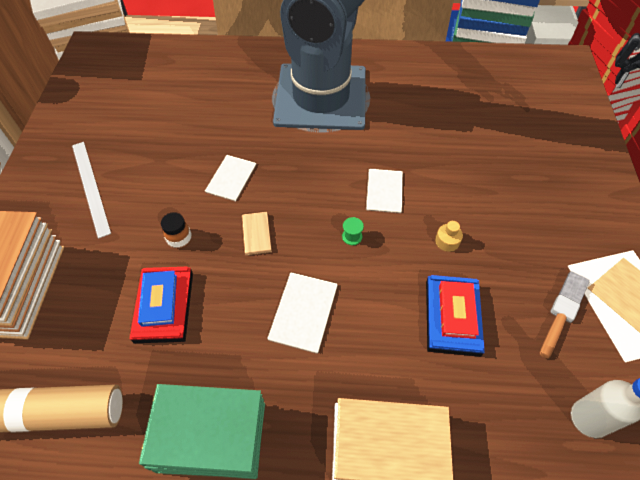

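```bash
cat > h.py <<'E'
import cv2,numpy as np
def cloud(s):
    v,u=np.mgrid[:480,:640]; d=s["depth"]
    p=np.stack([(u-s["cx"])/s["fx"]*d,-(v-s["cy"])/s["fy"]*d,-d],-1)
    return p@s["T"][:3,:3].T+s["T"][:3,3]
def onplane(s,u,v,z):
    r=np.stack([(u-s["cx"])/s["fx"],-(v-s["cy"])/s["fy"],-np.ones(len(u))],-1)@s["T"][:3,:3].T
    o=s["T"][:3,3]; return (o+r*((z-o[2])/r[:,2])[:,None])[:,:2]
def find(s,ctr,rad,z,tol,col=None,zp=None,rect=True):
    """rectangle (or circle) of the points near ctr at height z, colour test col(h,s,v)"""
    P=cloud(s); m=(np.hypot(P[...,0]-ctr[0],P[...,1]-ctr[1])<rad)&(abs(P[...,2]-z)<tol)&(s["depth"]>0)
    if col: m&=col(*cv2.split(cv2.cvtColor(s["image"],cv2.COLOR_RGB2HSV).astype(int)))
    n,l,st,_=cv2.connectedComponentsWithStats(m.astype(np.uint8))
    if rect!="all": m=l==1+np.argmax(st[1:,4])
    v,u=np.nonzero(m); zz=np.median(P[m][:,2]); q=onplane(s,u,v,zp or z)
    c,(w,h),a=cv2.minAreaRect((q*1000).astype(np.float32))
    if w<h: w,h,a=h,w,a+90
    a=(a+90)%180-90
    e=cv2.minEnclosingCircle((q*1000).astype(np.float32))
    return dict(c=np.round(c,1),L=round(w,1),W=round(h,1),ang=round(a,1),z=round(zz*1000,1),mean=(q.mean(0)*1000).round(1),circ=np.round(e[0]+(e[1]*2,),1),n=len(u))
red=lambda h,s,v:((h<8)|(h>172))&(s>150)&(v>80)
blue=lambda h,s,v:(h>100)&(h<125)&(s>120)&(v>70)
white=lambda h,s,v:(s<50)&(v>140)
E
python3 - <<'E'
from h import *
for n in("top","scene"):
    s=dict(np.load(f"{n}0.npz")); P=cloud(s); print(n)
    if n=="top":
        for nm,u,v in[("red",171,190),("blue",470,180),("wb",323,175),("pb",383,262),("w",168,264),("jar",476,248),("sp",276,264),("wbs1",241,332),("wbs2",426,341)]: print(nm,P[v,u].round(4))
    for nm,a in dict(redbook=((.60,.29),.1,.045,.008),blubook=((.61,-.29),.1,.045,.008)).items(): print(nm,find(s,*a))
    print("bstand",find(s,(.6,.29),.12,.027,.012,blue,.028,"all"))
    print("rstand",find(s,(.61,-.29),.12,.027,.012,red,.028,"all"))
    print("wb",find(s,(.61,0),.12,.008,.008,white))
    print("pb",find(s,(.43,-.12),.08,.012,.012,lambda h,s,v:v>165))
    print("knob",find(s,(.43,.29),.06,.056,.009,None,.054))
    print("foot",find(s,(.43,.29),.06,.028,.008,lambda h,s,v:v>120,.030))
    print("jar",find(s,(.45,-.3),.06,.065,.008)); print("spool",find(s,(.43,.08),.05,.045,.008))
E
```

```text
top
red [0.5803 0.2899 0.0473]
blue [ 0.5917 -0.2819  0.0438]
wb [ 0.6145 -0.002   0.0062]
pb [ 0.4391 -0.1168  0.0111]
w [0.4375 0.289  0.0611]
jar [ 0.4597 -0.281   0.0669]
sp [0.4358 0.0886 0.0474]
wbs1 [0.3064 0.1613 0.0065]
wbs2 [ 0.2857 -0.1971  0.0032]
redbook {'c': array([608.6, 291.5]), 'L': 105.8, 'W': 64.6, 'ang': -1.3, 'z': np.float64(45.0), 'mean': array([609.3, 291.7]), 'circ': array([608.5, 291.2, 122.5]), 'n': 1777}
blubook {'c': array([ 617.7, -283. ]), 'L': 105.9, 'W': 63.0, 'ang': 8.7, 'z': np.float64(44.6), 'mean': array([ 617.7, -283. ]), 'circ': array([ 618.7, -283. ,  121.1]), 'n': 1799}
bstand {'c': array([611.4, 287.6]), 'L': 149.6, 'W': 100.0, 'ang': -2.3, 'z': np.float64(25.5), 'mean': array([608.8, 279.2]), 'circ': array([611. , 287.9, 175.5]), 'n': 1772}
rstand {'c': array([ 620.9, -277.9]), 'L': 149.5, 'W': 99.0, 'ang': 5.3, 'z': np.float64(25.3), 'mean': array([ 619.2, -268.6]), 'circ': array([ 620.4, -277.5,  177.1]), 'n': 1844}
wb {'c': array([616.4,  -1.5]), 'L': 150.3, 'W': 98.8, 'ang': -12.4, 'z': np.float64(7.8), 'mean': array([615.7,  -1.3]), 'ci
[... 1975 characters left out ...]
n': 1033}
knob {'c': array([436.8, 293.8]), 'L': 33.9, 'W': 26.3, 'ang': -5.3, 'z': np.float64(59.4), 'mean': array([436.4, 293.9]), 'circ': array([436. , 292.9,  36. ]), 'n': 153}
foot {'c': array([442.3, 291.5]), 'L': 52.1, 'W': 50.7, 'ang': -21.6, 'z': np.float64(30.8), 'mean': array([444.7, 290.5]), 'circ': array([440.6, 292.2,  58.2]), 'n': 336}
jar {'c': array([ 462.6, -281.3]), 'L': 53.3, 'W': 47.1, 'ang': 12.9, 'z': np.float64(65.3), 'mean': array([ 462.7, -281.7]), 'circ': array([ 463. , -280.4,   55.4]), 'n': 399}
spool {'c': array([437. ,  90.4]), 'L': 42.7, 'W': 42.0, 'ang': 3.1, 'z': np.float64(45.2), 'mean': array([437.4,  90.2]), 'circ': array([437.2,  90.2,  44.5]), 'n': 297}
```

```bash
cat > p.py <<'E'
import sys,numpy as np
from scipy.spatial.transform import Rotation as Ro
from rig import bot
def R(psi):
    c,s=np.cos(np.radians(psi)),np.sin(np.radians(psi)); return np.array([[-s,c,0],[c,s,0],[0,0,-1.]])  # y at psi, z down
if __name__=="__main__":
    s=bot.get_state(); r,p=np.array(s["ee_rot"]),np.array(s["eef_pos"])
    print("t",round(s["time"],2),"p",(p*1e3).round(1),"psi",np.degrees(np.arctan2(r[1,1],r[0,1])).round(2),"F",s["contact_force"].round(1),"w",round(s["grip_width"]*85.4,1),"q",s["qpos"].round(2))
    for a in sys.argv[1:]:   # chain of x,y,z(mm),psi: turn first, then shift in the turned tool axes
        *q,psi=map(float,a.split(",")); q=np.array(q)/1e3; D=R(psi)
        print(a,"turn",Ro.from_matrix(r.T@D).as_rotvec().round(4),"shift",(D.T@(q-p)).round(4)); r,p=D,q
E
python3 p.py 610,291.5,130,88.7 610,291.5,23,88.7
```

```text
t 0.1 p [227.4 635.1 230.5] psi 70.3 F [ 1.2  0.3 -0.1] w 85.3 q [-1.31  0.58  0.02  1.44 -0.01  1.13 -0.06]
610,291.5,130,88.7 turn [-1.500e-03 -2.000e-04 -3.211e-01] shift [-0.3903 -0.3348  0.1005]
610,291.5,23,88.7 turn [0. 0. 0.] shift [0.    0.    0.107]
```

Emit:
carry_out --rot '[[-0.0005,0,-0.107],[-0.0005,0,-0.107],[-0.0005,0,-0.107],[0,0,0],[0,0,0],[0,0,0],[0,0,0],[0,0,0],[0,0,0],[0,0,0],[0,0,0],[0,0,0],[0,0,0],[0,0,0],[0,0,0],[0,0,0],[0,0,0],[0,0,0]]' --xyz '[[0,0,0],[0,0,0],[0,0,0],[-0.03,-0.0258,0.0077],[-0.03,-0.0258,0.0077],[-0.03,-0.0258,0.0077],[-0.03,-0.0258,0.0077],[-0.03,-0.0258,0.0077],[-0.03,-0.0258,0.0077],[-0.03,-0.0258,0.0077],[-0.03,-0.0258,0.0077],[-0.03,-0.0258,0.0077],[-0.03,-0.0258,0.0077],[-0.03,-0.0258,0.0077],[-0.03,-0.0258,0.0077],[-0.03,-0.0258,0.0077],[0,0,0],[0,0,0]]' --hand '[0.0854,0.0854,0.0854,0.0854,0.0854,0.0854,0.0854,0.0854,0.0854,0.0854,0.0854,0.0854,0.0854,0.0854,0.0854,0.0854,0.0854,0.0854]' --squeeze 50

```text
time: 1.9
eef_pos: [0.61, 0.2901, 0.1299]
ee_rot: [[-1.0, 0.025, -0.001], [0.025, 1.0, 0.001], [0.001, 0.001, -1.0]]
contact_force: [-0.5, 0.6, 0.9]
grip_width: 1.003
gripper_force: 0.0
```

```bash
python3 p.py 610,291.5,60,88.7 610,291.5,23,88.7
```

```text
t 1.9 p [610.  290.1 129.9] psi 88.56 F [-0.5  0.6  0.9] w 85.6 q [-0.48  0.67 -0.05  1.55  0.04  0.92  1.  ]
610,291.5,60,88.7 turn [ 0.0006 -0.001  -0.0025] shift [0.0001 0.0014 0.0699]
610,291.5,23,88.7 turn [0. 0. 0.] shift [0.    0.    0.037]
```

Emit:
carry_out --rot '[[0,0,0],[0,0,0],[0,0,0],[0,0,0],[0,0,0],[0,0,0],[0,0,0],[0,0,0],[0,0,0],[0,0,0],[0,0,0],[0,0,0],[0,0,0],[0,0,0],[0,0,0],[0,0,0]]' --xyz '[[0,0.0014,0.02],[0,0,0.02],[0,0,0.02],[0,0,0.02],[0,0,0.015],[0,0,0.01],[0,0,0.002],[0,0,0],[0,0,0],[0,0,0],[0,0,0],[0,0,0],[0,0,0],[0,0,0],[0,0,0],[0,0,0]]' --hand '[0.0854,0.0854,0.0854,0.0854,0.0854,0.0854,0.0854,0.0854,0.075,0.07,0.066,0.062,0.058,0.055,0.055,0.055]' --squeeze 50

```text
time: 3.5
eef_pos: [0.6101, 0.2929, 0.0246]
ee_rot: [[-1.0, 0.023, 0.001], [0.023, 1.0, 0.002], [-0.001, 0.002, -1.0]]
contact_force: [-2.8, -0.6, 6.5]
grip_width: 0.709
gripper_force: 55.5
```

```bash
python3 - <<'E'
from rig import imaging
from h import *
for n in("top","scene"):
    s=imaging.snapshot(n); np.savez(f"{n}1.npz",**s)
    cv2.imwrite(f"pics/{n}1.png",cv2.resize(s["image"][100:260,100:260] if n=="top" else s["image"][200:400,360:560],None,fx=3,fy=3)[:,:,::-1])
E
python3 p.py 610,291.5,130,88.7
```

```text
t 3.6 p [610.1 292.9  24.6] psi 88.68 F [-1.5 -0.6  4.9] w 60.7 q [-0.49  0.79 -0.05  1.63  0.05  0.72  0.99]
610,291.5,130,88.7 turn [ 0.0016  0.0009 -0.0003] shift [ 1.000e-04 -1.400e-03 -1.054e-01]
```

View pics/scene1.png

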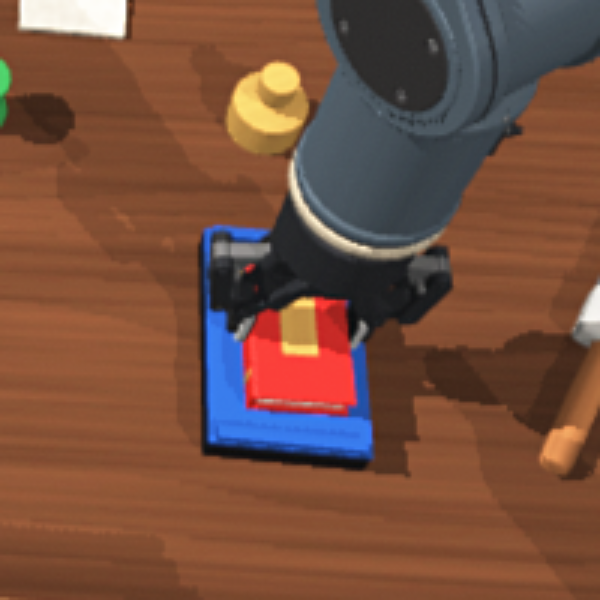

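```bash
python3 p.py 610,292.9,120,88.7 617,-2,120,77.8 617,-2,8,77.8
```

```text
t 3.6 p [610.1 292.9  24.6] psi 88.68 F [-1.5 -0.6  4.9] w 60.7 q [-0.49  0.79 -0.05  1.63  0.05  0.72  0.99]
610,292.9,120,88.7 turn [ 0.0016  0.0009 -0.0003] shift [ 0.0001 -0.     -0.0954]
617,-2,120,77.8 turn [0.     0.     0.1902] shift [-0.0692 -0.2868  0.    ]
617,-2,8,77.8 turn [0. 0. 0.] shift [0.    0.    0.112]
```

Emit:
carry_out --rot '[[0,0,0],[0,0,0],[0,0,0],[0,0,0],[0,0,0],[0,0,0.095],[0,0,0.095],[0,0,0],[0,0,0],[0,0,0],[0,0,0],[0,0,0],[0,0,0],[0,0,0],[0,0,0],[0,0,0],[0,0,0],[0,0,0],[0,0,0],[0,0,0]]' --xyz '[[0,0,-0.01],[0,0,-0.02],[0,0,-0.025],[0,0,-0.025],[0,0,-0.015],[0,0,0],[0,0,0],[-0.0063,-0.0261,0],[-0.0063,-0.0261,0],[-0.0063,-0.0261,0],[-0.0063,-0.0261,0],[-0.0063,-0.0261,0],[-0.0063,-0.0261,0],[-0.0063,-0.0261,0],[-0.0063,-0.0261,0],[-0.0063,-0.0261,0],[-0.0063,-0.0261,0],[-0.0063,-0.0261,0],[0,0,0],[0,0,0]]' --hand '[0.055,0.055,0.055,0.055,0.055,0.055,0.055,0.055,0.055,0.055,0.055,0.055,0.055,0.055,0.055,0.055,0.055,0.055,0.055,0.055]'

```text
time: 5.6
eef_pos: [0.6168, -0.0031, 0.1184]
ee_rot: [[-0.977, 0.213, -0.0], [0.213, 0.977, 0.002], [0.0, 0.001, -1.0]]
contact_force: [0.4, 0.1, -1.0]
grip_width: 0.71
gripper_force: 54.7
```

```bash
python3 p.py 617,-2,8,77.8
```

```text
t 5.6 p [616.8  -3.1 118.4] psi 77.71 F [ 0.4  0.1 -1. ] w 60.6 q [-0.06  0.6  -0.02  1.73  0.02  0.81  1.27]
617,-2,8,77.8 turn [ 0.0015 -0.0003 -0.0015] shift [0.     0.0011 0.1104]
```

Emit:
carry_out --rot '[[0,0,0],[0,0,0],[0,0,0],[0,0,0],[0,0,0],[0,0,0],[0,0,0],[0,0,0],[0,0,0]]' --xyz '[[0,0.001,0.02],[0,0,0.025],[0,0,0.025],[0,0,0.02],[0,0,0.01],[0,0,0.005],[0,0,0.003],[0,0,0.001],[0,0,0]]' --hand '[0.055,0.055,0.055,0.055,0.055,0.055,0.055,0.055,0.055]'

```text
time: 6.5
eef_pos: [0.6176, -0.0012, 0.01]
ee_rot: [[-0.977, 0.211, 0.001], [0.211, 0.977, 0.002], [-0.001, 0.002, -1.0]]
contact_force: [0.1, 1.1, -1.4]
grip_width: 0.71
gripper_force: 54.7
```

```bash
python3 p.py 617,-2,8,77.8
```

```text
t 6.5 p [617.6  -1.2  10. ] psi 77.81 F [ 0.1  1.1 -1.4] w 60.7 q [-0.06  0.75 -0.02  1.81  0.03  0.58  1.26]
617,-2,8,77.8 turn [0.0018 0.0009 0.0001] shift [ 0.0004 -0.0009  0.002 ]
```

Emit:
carry_out --rot '[[0,0,0],[0,0,0],[0,0,0],[0,0,0],[0,0,0],[0,0,0],[0,0,0],[0,0,0],[0,0,0],[0,0,0],[0,0,0],[0,0,0],[0,0,0]]' --xyz '[[0,-0.0005,0.001],[0,0,0.001],[0,0,0],[0,0,0],[0,0,0],[0,0,0],[0,0,0],[0,0,-0.02],[0,0,-0.03],[0,0,-0.03],[0,0,-0.03],[0,0,0],[0,0,0]]' --hand '[0.055,0.055,0.055,0.064,0.07,0.08,0.0854,0.0854,0.0854,0.0854,0.0854,0.0854,0.0854]'

```text
time: 7.8
eef_pos: [0.6173, -0.0019, 0.118]
ee_rot: [[-0.977, 0.211, 0.002], [0.211, 0.977, 0.002], [-0.001, 0.002, -1.0]]
contact_force: [0.6, -0.0, -0.2]
grip_width: 1.002
gripper_force: 0.0
```

```bash
python3 p.py 619,-283.3,118,98.7 619,-283.3,23,98.7
```

```text
t 7.8 p [617.3  -1.9 118. ] psi 77.8 F [ 0.6 -0.  -0.2] w 85.6 q [-0.06  0.6  -0.02  1.73  0.02  0.8   1.27]
619,-283.3,118,98.7 turn [ 0.0016  0.0017 -0.3647] shift [ 0.0409 -0.2784 -0.    ]
619,-283.3,23,98.7 turn [0. 0. 0.] shift [0.    0.    0.095]
```

Emit:
carry_out --rot '[[0,0,-0.1216],[0,0,-0.1216],[0,0,-0.1216],[0,0,0],[0,0,0],[0,0,0],[0,0,0],[0,0,0],[0,0,0],[0,0,0],[0,0,0],[0,0,0],[0,0,0],[0,0,0],[0,0,0],[0,0,0]]' --xyz '[[0,0,0],[0,0,0],[0,0,0],[0.0041,-0.0278,0],[0.0041,-0.0278,0],[0.0041,-0.0278,0],[0.0041,-0.0278,0],[0.0041,-0.0278,0],[0.0041,-0.0278,0],[0.0041,-0.0278,0],[0.0041,-0.0278,0],[0.0041,-0.0278,0],[0.0041,-0.0278,0],[0,0,0],[0,0,0],[0,0,0]]' --hand '[0.0854,0.0854,0.0854,0.0854,0.0854,0.0854,0.0854,0.0854,0.0854,0.0854,0.0854,0.0854,0.0854,0.0854,0.0854,0.0854]'

```text
time: 9.4
eef_pos: [0.6184, -0.2814, 0.1159]
ee_rot: [[-0.988, -0.153, -0.001], [-0.153, 0.988, 0.003], [0.001, 0.003, -1.0]]
contact_force: [0.1, 0.9, 0.0]
grip_width: 1.0
gripper_force: 0.0
```

```bash
python3 - <<'E'
from rig import imaging
from h import *
for n in("top","scene"):
    s=imaging.snapshot(n); np.savez(f"{n}2.npz",**s)
    print("redbook",find(s,(.617,0),.1,.028,.008,red)); print("wb",find(s,(.61,0),.12,.008,.008,white,.008,"all"))
    print("bstand",find(s,(.6,.29),.12,.027,.012,blue,.028,"all"))
E
python3 p.py 619,-283.3,23,98.7
```

```text
redbook {'c': array([615.9,  -1.9]), 'L': 106.3, 'W': 61.1, 'ang': -12.2, 'z': np.float64(27.7), 'mean': array([615.9,  -2. ]), 'circ': array([615.8,  -1.1, 121.2]), 'n': 1391}
wb {'c': array([616.5,  -1.4]), 'L': 150.3, 'W': 99.1, 'ang': -12.2, 'z': np.float64(7.7), 'mean': array([611.2,  -1. ]), 'circ': array([616.3,  -1.5, 177.3]), 'n': 1824}
bstand {'c': array([611.4, 287.7]), 'L': 149.5, 'W': 100.2, 'ang': -2.5, 'z': np.float64(25.2), 'mean': array([610.7, 287.8]), 'circ': array([611. , 287.9, 175.5]), 'n': 3766}
redbook {'c': array([619.9,  -2.4]), 'L': 105.8, 'W': 62.1, 'ang': -12.2, 'z': np.float64(28.6), 'mean': array([621.1,  -2.4]), 'circ': array([620. ,  -2.5, 119.8]), 'n': 1338}
wb {'c': array([618.4,  -1.7]), 'L': 150.6, 'W': 99.9, 'ang': -12.2, 'z': np.float64(8.5), 'mean': array([ 6.286e+02, -4.000e-01]), 'circ': array([618.8,  -2.2, 176.6]), 'n': 1737}
bstand {'c': array([613.6, 287.2]), 'L': 153.0, 'W': 100.6, 'ang': -2.5, 'z': np.float64(25.6), 'mean': array([616.9, 287.7]), 'circ': array([614.5, 288.6, 177.3]), 'n': 3876}
t 9.5 p [ 618.8 -281.3  116.6] psi 98.82 F [-0.6 -0.6  0.3] w 85.6 q [ 0.44  0.69 -0.14  1.55  0.11  0.91  1.99]
619,-283.3,23,98.7 turn [0.0024 0.0001 0.002 ] shift [ 0.0001 -0.002   0.0936]
```

Emit:
carry_out --rot '[[0,0,0],[0,0,0],[0,0,0],[0,0,0],[0,0,0],[0,0,0],[0,0,0],[0,0,0],[0,0,0],[0,0,0],[0,0,0],[0,0,0],[0,0,0],[0,0,0],[0,0,0],[0,0,0]]' --xyz '[[0,-0.001,0.02],[0,0,0.02],[0,0,0.02],[0,0,0.015],[0,0,0.012],[0,0,0.005],[0,0,0],[0,0,0],[0,0,0],[0,0,0],[0,0,0],[0,0,0],[0,0,0],[0,0,0],[0,0,0],[0,0,0]]' --hand '[0.0854,0.0854,0.0854,0.0854,0.0854,0.0854,0.0854,0.0854,0.075,0.07,0.066,0.062,0.058,0.055,0.055,0.055]'

```text
time: 11.1
eef_pos: [0.619, -0.2838, 0.0257]
ee_rot: [[-0.988, -0.151, 0.001], [-0.151, 0.988, 0.001], [-0.001, 0.001, -1.0]]
contact_force: [-1.2, 1.7, 5.8]
grip_width: 0.712
gripper_force: 55.4
```

```bash
python3 p.py 619,-283.3,120,98.7 615,290,120,87.6
```

```text
t 11.1 p [ 619.  -283.8   25.7] psi 98.71 F [-1.2  1.7  5.8] w 60.8 q [ 0.44  0.79 -0.13  1.62  0.13  0.74  1.97]
619,-283.3,120,98.7 turn [0.0011 0.001  0.0001] shift [-0.0001  0.0005 -0.0943]
615,290,120,87.6 turn [0.     0.     0.1937] shift [0.028  0.5726 0.    ]
```

Emit:
carry_out --rot '[[0,0,0],[0,0,0],[0,0,0],[0,0,0],[0,0,0],[0,0,0.097],[0,0,0.097],[0,0,0],[0,0,0]]' --xyz '[[0,0,-0.01],[0,0,-0.02],[0,0,-0.025],[0,0,-0.025],[0,0,-0.015],[0,0,0],[0,0,0],[0,0,0],[0,0,0]]' --hand '[0.055,0.055,0.055,0.055,0.055,0.055,0.055,0.055,0.055]'

```text
time: 12.0
eef_pos: [0.6186, -0.2838, 0.1198]
ee_rot: [[-0.999, 0.039, -0.0], [0.039, 0.999, 0.001], [0.0, 0.001, -1.0]]
contact_force: [0.7, -1.0, -2.0]
grip_width: 0.713
gripper_force: 54.5
```

```bash
python3 p.py 612.4,287.5,120,87.6
```

```text
t 12.0 p [ 618.6 -283.8  119.8] psi 87.77 F [ 0.7 -1.  -2. ] w 60.9 q [ 0.41  0.68 -0.09  1.55  0.07  0.91  1.83]
612.4,287.5,120,87.6 turn [ 0.0014 -0.0003  0.0029] shift [ 3.010e-02  5.705e-01 -2.000e-04]
```

18 rows of (0.0017, 0.0317).

Emit:
carry_out --rot '[[0,0,0.002],[0,0,0],[0,0,0],[0,0,0],[0,0,0],[0,0,0],[0,0,0],[0,0,0],[0,0,0],[0,0,0],[0,0,0],[0,0,0],[0,0,0],[0,0,0],[0,0,0],[0,0,0],[0,0,0],[0,0,0],[0,0,0],[0,0,0]]' --xyz '[[0.0017,0.0317,0],[0.0017,0.0317,0],[0.0017,0.0317,0],[0.0017,0.0317,0],[0.0017,0.0317,0],[0.0017,0.0317,0],[0.0017,0.0317,0],[0.0017,0.0317,0],[0.0017,0.0317,0],[0.0017,0.0317,0],[0.0017,0.0317,0],[0.0017,0.0317,0],[0.0017,0.0317,0],[0.0017,0.0317,0],[0.0017,0.0317,0],[0.0017,0.0317,0],[0.0017,0.0317,0],[0.0017,0.0317,0],[0,0,0],[0,0,0]]' --hand '[0.055,0.055,0.055,0.055,0.055,0.055,0.055,0.055,0.055,0.055,0.055,0.055,0.055,0.055,0.055,0.055,0.055,0.055,0.055,0.055]'

```text
time: 14.0
eef_pos: [0.6127, 0.2883, 0.1203]
ee_rot: [[-0.999, 0.04, -0.0], [0.04, 0.999, 0.001], [0.0, 0.001, -1.0]]
contact_force: [0.7, -0.7, -1.5]
grip_width: 0.712
gripper_force: 54.6
```

Emit:
carry_out --rot '[[0,0,0],[0,0,0]]' --xyz '[[0,0,0],[0,0,0]]' --hand '[0.055,0.055]'

```text
time: 14.2
eef_pos: [0.6136, 0.2859, 0.1208]
ee_rot: [[-0.999, 0.045, 0.0], [0.045, 0.999, 0.001], [-0.0, 0.001, -1.0]]
contact_force: [-0.1, 0.1, -1.0]
grip_width: 0.713
gripper_force: 54.6
```

```bash
python3 p.py 612.4,287.5,26,87.6
```

```text
t 14.2 p [613.6 285.9 120.8] psi 87.41 F [-0.1  0.1 -1. ] w 60.9 q [-0.47  0.68 -0.05  1.56  0.04  0.9   0.98]
612.4,287.5,26,87.6 turn [ 0.0007  0.0002 -0.0033] shift [0.0013 0.0016 0.0948]
```

Emit:
carry_out --rot '[[0,0,0],[0,0,0],[0,0,0],[0,0,0],[0,0,0],[0,0,0],[0,0,0],[0,0,0]]' --xyz '[[0.0005,0.0005,0.02],[0,0,0.025],[0,0,0.025],[0,0,0.015],[0,0,0.005],[0,0,0.003],[0,0,0],[0,0,0]]' --hand '[0.055,0.055,0.055,0.055,0.055,0.055,0.055,0.055]'

```text
time: 15.0
eef_pos: [0.6134, 0.2884, 0.0289]
ee_rot: [[-0.999, 0.044, 0.002], [0.044, 0.999, 0.002], [-0.002, 0.002, -1.0]]
contact_force: [0.6, 0.0, -0.7]
grip_width: 0.712
gripper_force: 54.6
```

```bash
python3 p.py 612.4,287.5,26,87.6
```

```text
t 15.0 p [613.4 288.4  28.9] psi 87.48 F [ 0.6  0.  -0.7] w 60.8 q [-0.48  0.78 -0.05  1.63  0.05  0.73  0.97]
612.4,287.5,26,87.6 turn [ 0.0023  0.0017 -0.0021] shift [ 0.001  -0.001   0.0029]
```

```bash
python3 - <<'E'
from rig import imaging
from h import *
for n in("top","scene"):
    s=imaging.snapshot(n)
    print("bluebook",find(s,(.612,.287),.11,.045,.008,blue,.046)); print("bstand",find(s,(.6,.29),.12,.027,.012,blue,.028,"all"))
E
python3 p.py
```

```text
bluebook {'c': array([584.5, 288. ]), 'L': 69.8, 'W': 48.8, 'ang': 85.9, 'z': np.float64(48.0), 'mean': array([581.3, 288.5]), 'circ': array([583.6, 287.6,  78. ]), 'n': 695}
bstand {'c': array([611.1, 287.5]), 'L': 149.9, 'W': 100.1, 'ang': -2.7, 'z': np.float64(25.8), 'mean': array([591.2, 278.1]), 'circ': array([610.4, 287.2, 175.3]), 'n': 1469}
bluebook {'c': array([632. , 286.5]), 'L': 73.2, 'W': 64.8, 'ang': -1.7, 'z': np.float64(48.6), 'mean': array([638.9, 288.6]), 'circ': array([632.7, 286.5,  96.8]), 'n': 879}
bstand {'c': array([613.8, 287.4]), 'L': 152.8, 'W': 100.4, 'ang': -2.7, 'z': np.float64(26.1), 'mean': array([656.1, 280.5]), 'circ': array([615.4, 286.7, 175.8]), 'n': 1319}
t 15.1 p [613.3 288.4  28.8] psi 87.48 F [ 0.6  0.1 -0.7] w 60.7 q [-0.48  0.78 -0.05  1.63  0.05  0.73  0.97]
```

Emit:
carry_out --rot '[[0,0,0],[0,0,0],[0,0,0],[0,0,0],[0,0,0],[0,0,0],[0,0,0],[0,0,0],[0,0,0],[0,0,0],[0,0,0],[0,0,0],[0,0,0],[0,0,0]]' --xyz '[[0.0007,-0.0008,0.001],[0,0,0.001],[0,0,0.001],[0,0,0],[0,0,0],[0,0,0],[0,0,0],[0,0,0],[0,0,-0.02],[0,0,-0.03],[0,0,-0.03],[0,0,-0.02],[0,0,0],[0,0,0]]' --hand '[0.055,0.055,0.055,0.055,0.064,0.07,0.08,0.0854,0.0854,0.0854,0.0854,0.0854,0.0854,0.0854]'

```text
time: 16.5
eef_pos: [0.612, 0.2873, 0.1249]
ee_rot: [[-0.999, 0.044, 0.001], [0.044, 0.999, 0.002], [-0.001, 0.002, -1.0]]
contact_force: [0.1, -0.4, -0.2]
grip_width: 0.999
gripper_force: 0.0
```

```bash
python3 p.py 617.7,-2,125,77.8 617.7,-2,6,77.8
```

```text
t 16.5 p [612.  287.3 124.9] psi 87.48 F [ 0.1 -0.4 -0.2] w 85.3 q [-0.48  0.67 -0.05  1.56  0.04  0.91  0.98]
617.7,-2,125,77.8 turn [0.0018 0.0005 0.169 ] shift [-6.670e-02 -2.815e-01 -1.000e-04]
617.7,-2,6,77.8 turn [0. 0. 0.] shift [0.    0.    0.119]
```

Emit:
carry_out --rot '[[0.001,0,0.0845],[0.001,0,0.0845],[0,0,0],[0,0,0],[0,0,0],[0,0,0],[0,0,0],[0,0,0],[0,0,0],[0,0,0],[0,0,0],[0,0,0],[0,0,0],[0,0,0],[0,0,0],[0,0,0],[0,0,0]]' --xyz '[[0,0,0],[0,0,0],[-0.0061,-0.0256,0],[-0.0061,-0.0256,0],[-0.0061,-0.0256,0],[-0.0061,-0.0256,0],[-0.0061,-0.0256,0],[-0.0061,-0.0256,0],[-0.0061,-0.0256,0],[-0.0061,-0.0256,0],[-0.0061,-0.0256,0],[-0.0061,-0.0256,0],[-0.0061,-0.0256,0],[0,0,0],[0,0,0],[0,0,0],[0,0,0]]' --hand '[0.0854,0.0854,0.0854,0.0854,0.0854,0.0854,0.0854,0.0854,0.0854,0.0854,0.0854,0.0854,0.0854,0.0854,0.0854,0.0854,0.0854]'

```text
time: 18.2
eef_pos: [0.6179, -0.0007, 0.1245]
ee_rot: [[-0.978, 0.21, -0.001], [0.21, 0.978, 0.0], [0.001, -0.0, -1.0]]
contact_force: [0.5, -0.6, -0.2]
grip_width: 1.0
gripper_force: 0.0
```

```bash
python3 p.py 617.7,-2,7,77.8;  python3 - <<'E'
from rig import imaging
from h import *
for n in("top","scene"):
    s=imaging.snapshot(n); np.savez(f"{n}3.npz",**s)
    print("bluebook",find(s,(.612,.287),.11,.045,.008,blue,.045)); 
    print("bstand",find(s,(.6,.29),.12,.027,.012,blue,.028,"all"))
    print("rstand",find(s,(.61,-.29),.12,.027,.012,red,.028,"all"))
E
```

```text
t 18.2 p [617.9  -0.7 124.5] psi 77.9 F [ 0.5 -0.6 -0.2] w 85.4 q [-0.06  0.6  -0.03  1.72  0.02  0.82  1.27]
617.7,-2,7,77.8 turn [-0.0001 -0.0007  0.0018] shift [-1.000e-04 -1.300e-03  1.175e-01]
bluebook {'c': array([611.1, 285.7]), 'L': 105.9, 'W': 65.3, 'ang': -2.5, 'z': np.float64(45.0), 'mean': array([611. , 286.3]), 'circ': array([610.6, 286. , 121.6]), 'n': 1469}
bstand {'c': array([611.2, 287.6]), 'L': 149.8, 'W': 100.3, 'ang': -2.7, 'z': np.float64(25.7), 'mean': array([606.5, 284.5]), 'circ': array([610.3, 287.4, 177.2]), 'n': 1982}
rstand {'c': array([ 620.7, -277.8]), 'L': 149.9, 'W': 99.2, 'ang': 5.3, 'z': np.float64(24.8), 'mean': array([ 620.2, -277.9]), 'circ': array([ 620.4, -277.5,  177.1]), 'n': 3875}
bluebook {'c': array([614. , 286.2]), 'L': 108.8, 'W': 64.0, 'ang': -2.2, 'z': np.float64(45.4), 'mean': array([614.6, 286.4]), 'circ': array([614.2, 285.8, 124.4]), 'n': 1470}
bstand {'c': array([613.7, 287.3]), 'L': 153.3, 'W': 100.8, 'ang': -2.5, 'z': np.float64(26.0), 'mean': array([625. , 285.2]), 'circ': array([614.5, 287.7, 178.5]), 'n': 2066}
rstand {'c': array([ 623.6, -278.1]), 'L': 153.6, 'W': 99.9, 'ang': 5.3, 'z': np.float64(26.1), 'mean': array([ 627. , -277.9]), 'circ': array([ 623.4, -277.4,  178.6]), 'n': 3663}
```

Emit:
carry_out --rot '[[0,0,0],[0,0,0],[0,0,0],[0,0,0],[0,0,0],[0,0,0],[0,0,0],[0,0,0],[0,0,0],[0,0,0],[0,0,0],[0,0,0],[0,0,0],[0,0,0],[0,0,0],[0,0,0]]' --xyz '[[0,-0.0012,0.02],[0,0,0.03],[0,0,0.03],[0,0,0.02],[0,0,0.012],[0,0,0.005],[0,0,0],[0,0,0],[0,0,0],[0,0,0],[0,0,0],[0,0,0],[0,0,0],[0,0,0],[0,0,0],[0,0,0]]' --hand '[0.0854,0.0854,0.0854,0.0854,0.0854,0.0854,0.0854,0.0854,0.075,0.07,0.066,0.062,0.058,0.055,0.055,0.055]'

```text
time: 19.9
eef_pos: [0.6181, -0.0032, 0.0087]
ee_rot: [[-0.977, 0.211, 0.001], [0.211, 0.977, -0.0], [-0.001, -0.0, -1.0]]
contact_force: [-0.3, 1.0, 6.8]
grip_width: 0.712
gripper_force: 54.4
```

```bash
python3 p.py 617.7,-2,118,77.8 621.8,-278,118,95.3
```

```text
t 19.9 p [618.1  -3.2   8.7] psi 77.8 F [-0.3  1.   6.8] w 60.8 q [-0.06  0.75 -0.02  1.81  0.03  0.58  1.26]
617.7,-2,118,77.8 turn [-0.      0.0009  0.    ] shift [ 0.0007  0.001  -0.1093]
621.8,-278,118,95.3 turn [ 0.      0.     -0.3054] shift [ 0.0214 -0.2752  0.    ]
```

Emit:
carry_out --rot '[[0,0,0],[0,0,0],[0,0,0],[0,0,0],[0,0,0],[0,0,-0.1018],[0,0,-0.1018],[0,0,-0.1018],[0,0,0],[0,0,0],[0,0,0],[0,0,0],[0,0,0],[0,0,0],[0,0,0],[0,0,0],[0,0,0],[0,0,0],[0,0,0],[0,0,0]]' --xyz '[[0,0,-0.01],[0,0,-0.02],[0,0,-0.03],[0,0,-0.03],[0,0,-0.02],[0,0,0],[0,0,0],[0,0,0],[0.0021,-0.0274,0],[0.0021,-0.0274,0],[0.0021,-0.0274,0],[0.0021,-0.0274,0],[0.0021,-0.0274,0],[0.0021,-0.0274,0],[0.0021,-0.0274,0],[0.0021,-0.0274,0],[0.0021,-0.0274,0],[0.0021,-0.0274,0],[0,0,0],[0,0,0]]' --hand '[0.055,0.055,0.055,0.055,0.055,0.055,0.055,0.055,0.055,0.055,0.055,0.055,0.055,0.055,0.055,0.055,0.055,0.055,0.055,0.055]'

```text
time: 21.9
eef_pos: [0.6216, -0.2789, 0.1182]
ee_rot: [[-0.996, -0.091, -0.001], [-0.091, 0.996, -0.0], [0.001, -0.0, -1.0]]
contact_force: [0.1, 0.9, -1.3]
grip_width: 0.715
gripper_force: 55.2
```

Emit:
carry_out --rot '[[0,0,0],[0,0,0],[0,0,0]]' --xyz '[[0,0,0],[0,0,0],[0,0,0]]' --hand '[0.055,0.055,0.055]'

```text
time: 22.2
eef_pos: [0.6224, -0.2771, 0.1182]
ee_rot: [[-0.996, -0.094, 0.0], [-0.094, 0.996, -0.0], [-0.0, -0.0, -1.0]]
contact_force: [0.9, 0.2, -1.9]
grip_width: 0.714
gripper_force: 55.2
```

```bash
python3 p.py 622,-278,28,95.3
```

```text
t 22.2 p [ 622.4 -277.1  118.2] psi 95.37 F [ 0.9  0.2 -1.9] w 60.9 q [ 0.42  0.69 -0.13  1.55  0.1   0.91  1.93]
622,-278,28,95.3 turn [-0.0002  0.      0.0013] shift [ 0.0005 -0.0009  0.0902]
```

Emit:
carry_out --rot '[[0,0,0],[0,0,0],[0,0,0],[0,0,0],[0,0,0],[0,0,0],[0,0,0],[0,0,0]]' --xyz '[[0,-0.0005,0.02],[0,0,0.025],[0,0,0.02],[0,0,0.015],[0,0,0.006],[0,0,0.004],[0,0,0],[0,0,0]]' --hand '[0.055,0.055,0.055,0.055,0.055,0.055,0.055,0.055]'

```text
time: 23.0
eef_pos: [0.6228, -0.2788, 0.029]
ee_rot: [[-0.996, -0.092, 0.001], [-0.092, 0.996, -0.001], [-0.001, -0.001, -1.0]]
contact_force: [0.5, -0.6, -0.7]
grip_width: 0.711
gripper_force: 55.2
```

```bash
python3 p.py 622,-278,26,95.3
```

```text
t 23.0 p [ 622.8 -278.8   29. ] psi 95.29 F [ 0.5 -0.6 -0.7] w 60.7 q [ 0.42  0.79 -0.12  1.61  0.12  0.74  1.91]
622,-278,26,95.3 turn [-0.0011  0.0011 -0.0001] shift [0.0007 0.0009 0.003 ]
```

Emit:
carry_out --rot '[[0,0,0],[0,0,0],[0,0,0],[0,0,0],[0,0,0],[0,0,0],[0,0,0],[0,0,0],[0,0,0],[0,0,0],[0,0,0],[0,0,0],[0,0,0],[0,0,0]]' --xyz '[[0.0006,0.0007,0.001],[0,0,0.001],[0,0,0.001],[0,0,0],[0,0,0],[0,0,0],[0,0,0],[0,0,0],[0,0,-0.02],[0,0,-0.03],[0,0,-0.03],[0,0,-0.02],[0,0,0],[0,0,0]]' --hand '[0.055,0.055,0.055,0.055,0.064,0.07,0.08,0.0854,0.0854,0.0854,0.0854,0.0854,0.0854,0.0854]'

```text
time: 24.4
eef_pos: [0.6216, -0.278, 0.1253]
ee_rot: [[-0.996, -0.092, 0.001], [-0.092, 0.996, -0.001], [-0.0, -0.001, -1.0]]
contact_force: [-0.0, 0.7, -0.0]
grip_width: 0.999
gripper_force: 0.0
```

```bash
python3 p.py 442,-116.7,126,101.4 442,-116.7,40,101.4
```

```text
t 24.4 p [ 621.6 -278.   125.3] psi 95.29 F [-0.   0.7 -0. ] w 85.3 q [ 0.42  0.68 -0.13  1.54  0.1   0.93  1.93]
442,-116.7,126,101.4 turn [-0.0009  0.0004 -0.1066] shift [ 0.1442  0.1936 -0.0007]
442,-116.7,40,101.4 turn [0. 0. 0.] shift [0.    0.    0.086]
```

Emit:
carry_out --rot '[[0,0,-0.1066],[0,0,0],[0,0,0],[0,0,0],[0,0,0],[0,0,0],[0,0,0],[0,0,0],[0,0,0],[0,0,0],[0,0,0],[0,0,0],[0,0,0],[0,0,0],[0,0,0]]' --xyz '[[0,0,0],[0.0144,0.0194,0],[0.0144,0.0194,0],[0.0144,0.0194,0],[0.0144,0.0194,0],[0.0144,0.0194,0],[0.0144,0.0194,0],[0.0144,0.0194,0],[0.0144,0.0194,0],[0.0144,0.0194,0],[0.0144,0.0194,0],[0,0,0],[0,0,0],[0,0,0],[0,0,0]]' --hand '[0.08,0.075,0.075,0.075,0.075,0.075,0.075,0.075,0.075,0.075,0.075,0.075,0.075,0.075,0.075]'

```text
time: 25.9
eef_pos: [0.4425, -0.1168, 0.1247]
ee_rot: [[-0.98, -0.197, -0.0], [-0.197, 0.98, -0.001], [0.0, -0.0, -1.0]]
contact_force: [-0.4, 0.5, -0.1]
grip_width: 0.872
gripper_force: 0.0
```

```bash
python3 p.py 442,-116.7,-1,101.4;  python3 - <<'E'
from rig import imaging
from h import *
for n in("top","scene"):
    s=imaging.snapshot(n); np.savez(f"{n}4.npz",**s)
    cv2.imwrite(f"pics/{n}4.png",s["image"][:,:,::-1])
    print("redbook",find(s,(.62,-.278),.11,.045,.008,red,.045)); 
    print("rstand",find(s,(.61,-.29),.12,.027,.012,red,.028,"all"))
    print("pb",find(s,(.43,-.12),.08,.012,.012,lambda h,s,v:v>165))
E
```

```text
t 25.9 p [ 442.5 -116.8  124.7] psi 101.36 F [-0.4  0.5 -0.1] w 74.5 q [ 0.28  0.41 -0.17  2.12  0.12  0.62  1.8 ]
442,-116.7,-1,101.4 turn [-0.0005 -0.0002 -0.0007] shift [0.0005 0.0002 0.1257]
redbook {'c': array([ 626.6, -277.2]), 'L': 91.4, 'W': 62.2, 'ang': 5.3, 'z': np.float64(44.5), 'mean': array([ 629.4, -276.5]), 'circ': array([ 627.6, -278.1,  107.5]), 'n': 1199}
rstand {'c': array([ 637.7, -276.3]), 'L': 115.7, 'W': 99.2, 'ang': 5.3, 'z': np.float64(25.2), 'mean': array([ 651.4, -270.5]), 'circ': array([ 637.1, -276.3,  150.8]), 'n': 1268}
pb {'c': array([ 410. , -109.1]), 'L': 43.7, 'W': 29.9, 'ang': 11.2, 'z': np.float64(11.9), 'mean': array([ 407.9, -109.1]), 'circ': array([ 409.6, -109.6,   49.3]), 'n': 316}
redbook {'c': array([ 621.8, -278.2]), 'L': 107.4, 'W': 62.8, 'ang': 5.1, 'z': np.float64(45.8), 'mean': array([ 623., -278.]), 'circ': array([ 621.6, -278.5,  121.1]), 'n': 1372}
rstand {'c': array([ 623.7, -278.2]), 'L': 153.6, 'W': 99.8, 'ang': 5.2, 'z': np.float64(26.6), 'mean': array([ 636.3, -273. ]), 'circ': array([ 623.4, -277.4,  178.6]), 'n': 1944}
pb {'c': array([ 443.4, -116.9]), 'L': 104.7, 'W': 57.4, 'ang': 11.6, 'z': np.float64(12.5), 'mean': array([ 443.8, -116.8]), 'circ': array([ 442.9, -116.7,  116.8]), 'n': 1049}
```

View pics/scene4.png

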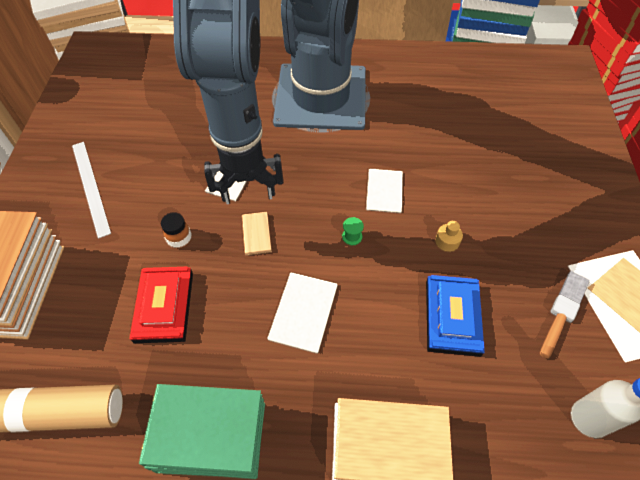

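Emit:
carry_out --rot '[[0,0,0],[0,0,0],[0,0,0],[0,0,0],[0,0,0],[0,0,0],[0,0,0],[0,0,0],[0,0,0],[0,0,0]]' --xyz '[[0,0,0.02],[0,0,0.03],[0,0,0.03],[0,0,0.02],[0,0,0.015],[0,0,0.005],[0,0,0.003],[0,0,0],[0,0,0],[0,0,0]]' --hand '[0.075,0.075,0.075,0.075,0.075,0.075,0.075,0.075,0.075,0.075]' --squeeze 40

```text
time: 27.0
eef_pos: [0.4425, -0.1165, 0.0027]
ee_rot: [[-0.98, -0.198, 0.001], [-0.198, 0.98, -0.001], [-0.001, -0.001, -1.0]]
contact_force: [-1.0, -0.2, 0.5]
grip_width: 0.876
gripper_force: 0.0
```

```bash
python3 p.py 442,-116.7,-1,101.4
```

```text
t 27.0 p [ 442.5 -116.5    2.7] psi 101.39 F [-1.  -0.2  0.5] w 74.8 q [ 0.22  0.63 -0.09  2.23  0.2   0.29  1.72]
442,-116.7,-1,101.4 turn [-0.001   0.0011 -0.0002] shift [ 0.0005 -0.0001  0.0037]
```

Emit:
carry_out --rot '[[0,0,0],[0,0,0],[0,0,0],[0,0,0],[0,0,0],[0,0,0],[0,0,0],[0,0,0],[0,0,0]]' --xyz '[[0,0,0.002],[0,0,0.0015],[0,0,0],[0,0,0],[0,0,0],[0,0,0],[0,0,0],[0,0,0],[0,0,0]]' --hand '[0.075,0.07,0.065,0.06,0.055,0.05,0.05,0.05,0.05]'

```text
time: 27.9
eef_pos: [0.442, -0.1163, -0.0012]
ee_rot: [[-0.98, -0.198, 0.0], [-0.198, 0.98, -0.001], [-0.0, -0.001, -1.0]]
contact_force: [-0.6, 0.4, 5.4]
grip_width: 0.642
gripper_force: 41.1
```

```bash
python3 p.py 442,-116.7,130,101.4 622,-278,130,95.3
```

```text
t 27.9 p [ 442.  -116.3   -1.2] psi 101.4 F [-0.6  0.4  5.4] w 54.9 q [ 0.21  0.64 -0.09  2.23  0.2   0.28  1.72]
442,-116.7,130,101.4 turn [-0.0007  0.      0.    ] shift [ 1.000e-04 -3.000e-04 -1.312e-01]
622,-278,130,95.3 turn [0.     0.     0.1065] shift [-0.1643 -0.1772  0.    ]
```

Emit:
carry_out --rot '[[0,0,0],[0,0,0],[0,0,0],[0,0,0],[0,0,0],[0,0,0],[0,0,0.1065],[0,0,0],[0,0,0],[0,0,0],[0,0,0],[0,0,0],[0,0,0],[0,0,0],[0,0,0],[0,0,0],[0,0,0],[0,0,0],[0,0,0],[0,0,0]]' --xyz '[[0,0,-0.01],[0,0,-0.025],[0,0,-0.03],[0,0,-0.03],[0,0,-0.025],[0,0,-0.01],[0,0,0],[-0.0163,-0.0177,0],[-0.0163,-0.0177,0],[-0.0163,-0.0177,0],[-0.0163,-0.0177,0],[-0.0163,-0.0177,0],[-0.0163,-0.0177,0],[-0.0163,-0.0177,0],[-0.0163,-0.0177,0],[-0.0163,-0.0177,0],[-0.0163,-0.0177,0],[0,0,0],[0,0,0],[0,0,0]]' --hand '[0.05,0.05,0.05,0.05,0.05,0.05,0.05,0.05,0.05,0.05,0.05,0.05,0.05,0.05,0.05,0.05,0.05,0.05,0.05,0.05]'

```text
time: 29.9
eef_pos: [0.6199, -0.2765, 0.1281]
ee_rot: [[-0.996, -0.093, -0.001], [-0.093, 0.996, 0.0], [0.001, 0.0, -1.0]]
contact_force: [0.3, 0.4, -1.5]
grip_width: 0.643
gripper_force: 43.3
```

```bash
python3 p.py 621,-278,48,95.3
```

```text
t 29.9 p [ 619.9 -276.5  128.1] psi 95.33 F [ 0.3  0.4 -1.5] w 54.9 q [ 0.43  0.67 -0.14  1.54  0.11  0.93  1.92]
621,-278,48,95.3 turn [ 0.0004 -0.0013  0.0006] shift [-0.001  -0.0016  0.0801]
```

Emit:
carry_out --rot '[[0,0,0],[0,0,0],[0,0,0],[0,0,0],[0,0,0],[0,0,0],[0,0,0],[0,0,0]]' --xyz '[[-0.0008,-0.001,0.02],[0,0,0.025],[0,0,0.02],[0,0,0.01],[0,0,0.003],[0,0,0.002],[0,0,0],[0,0,0]]' --hand '[0.05,0.05,0.05,0.05,0.05,0.05,0.05,0.05]'

```text
time: 30.7
eef_pos: [0.6221, -0.2786, 0.0495]
ee_rot: [[-0.996, -0.092, 0.001], [-0.092, 0.996, -0.001], [-0.001, -0.001, -1.0]]
contact_force: [0.6, 0.3, -0.6]
grip_width: 0.642
gripper_force: 43.3
```

```bash
python3 p.py 621,-278,45,95.3; python3 - <<'E'
from rig import imaging
import cv2
s=imaging.snapshot("scene")["image"][220:370,90:250]; cv2.imwrite("pics/s5.png",cv2.resize(s,None,fx=4,fy=4,interpolation=cv2.INTER_CUBIC)[:,:,::-1])
E
```

```text
t 30.7 p [ 622.1 -278.6   49.5] psi 95.3 F [ 0.6  0.3 -0.6] w 54.8 q [ 0.42  0.76 -0.13  1.6   0.12  0.78  1.91]
621,-278,45,95.3 turn [-0.0012  0.0012 -0.    ] shift [0.001  0.0007 0.0045]
```

View pics/s5.png

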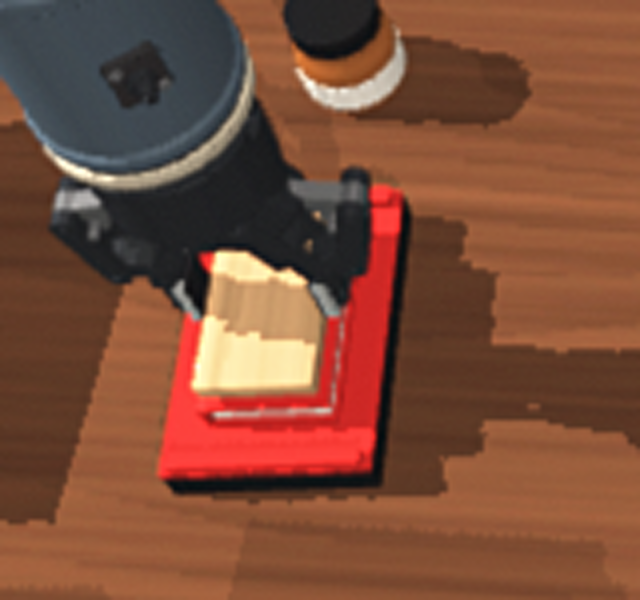

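Emit:
carry_out --rot '[[0,0,0],[0,0,0],[0,0,0],[0,0,0],[0,0,0],[0,0,0]]' --xyz '[[0.0007,0.0006,0.0015],[0,0,0.0015],[0,0,0.001],[0,0,0.001],[0,0,0],[0,0,0]]' --hand '[0.05,0.05,0.05,0.05,0.05,0.05]'

```text
time: 31.35
eef_pos: [0.6208, -0.2779, 0.0439]
ee_rot: [[-0.996, -0.092, -0.0], [-0.092, 0.996, -0.001], [0.0, -0.001, -1.0]]
contact_force: [-2.5, 0.6, 6.0]
grip_width: 0.645
gripper_force: 43.9
```

```bash
python3 p.py 621,-278,44,95.3
```

```text
t 31.35 p [ 620.8 -277.9   43.9] psi 95.3 F [-2.5  0.6  6. ] w 55.0 q [ 0.42  0.77 -0.13  1.61  0.13  0.77  1.91]
621,-278,44,95.3 turn [-0.0006 -0.0001 -0.    ] shift [-0.0002 -0.0002 -0.0001]
```

Seated with 6 N. Release and rise.

Emit:
carry_out --rot '[[0,0,0],[0,0,0],[0,0,0],[0,0,0],[0,0,0],[0,0,0],[0,0,0],[0,0,0],[0,0,0],[0,0,0],[0,0,0],[0,0,0]]' --xyz '[[0,0,0],[0,0,0],[0,0,0],[0,0,0],[0,0,0],[0,0,-0.02],[0,0,-0.03],[0,0,-0.03],[0,0,-0.03],[0,0,-0.01],[0,0,0],[0,0,0]]' --hand '[0.058,0.064,0.07,0.075,0.075,0.075,0.075,0.075,0.075,0.075,0.075,0.075]'

```text
time: 32.55
eef_pos: [0.6203, -0.2776, 0.1624]
ee_rot: [[-0.996, -0.092, -0.001], [-0.092, 0.996, -0.0], [0.001, 0.0, -1.0]]
contact_force: [-0.3, 1.2, -0.5]
grip_width: 0.874
gripper_force: 0.0
```

```bash
python3 p.py 436.5,293.5,164,75 436.5,293.5,35,75
```

```text
t 32.55 p [ 620.3 -277.6  162.4] psi 95.3 F [-0.3  1.2 -0.5] w 74.6 q [ 0.43  0.64 -0.14  1.51  0.1   1.    1.93]
436.5,293.5,164,75 turn [-2.000e-04 -1.300e-03  3.544e-01] shift [ 0.3253  0.5041 -0.0016]
436.5,293.5,35,75 turn [0. 0. 0.] shift [0.    0.    0.129]
```

Emit:
carry_out --rot '[[0,0,0],[0,0,0],[0,0,0],[0,0,0],[0,0,0],[0,0,0],[0,0,0],[0,0,0],[0,0,0],[0,0,0],[0,0,0],[0,0,0],[0,0,0],[0,0,0],[0,0,0],[0,0,0],[0,0,0],[0,0,0],[0,0,0],[0,0,0]]' --xyz '[[0.0072,0.0325,0],[0.0072,0.0325,0],[0.0072,0.0325,0],[0.0072,0.0325,0],[0.0072,0.0325,0],[0.0072,0.0325,0],[0.0072,0.0325,0],[0.0072,0.0325,0],[0.0072,0.0325,0],[0.0072,0.0325,0],[0.0072,0.0325,0],[0.0072,0.0325,0],[0.0072,0.0325,0],[0.0072,0.0325,0],[0.0072,0.0325,0],[0.0072,0.0325,0],[0.0072,0.0325,0],[0.0072,0.0325,0],[0,0,0],[0,0,0]]' --hand '[0.06,0.06,0.06,0.06,0.06,0.06,0.06,0.06,0.06,0.06,0.06,0.06,0.06,0.06,0.06,0.06,0.06,0.06,0.06,0.06]'

```text
time: 34.55
eef_pos: [0.4367, 0.2927, 0.1618]
ee_rot: [[-0.996, -0.094, -0.002], [-0.094, 0.996, -0.002], [0.002, -0.002, -1.0]]
contact_force: [0.7, -0.8, -0.0]
grip_width: 0.705
gripper_force: 0.0
```

Emit:
carry_out --rot '[[0,0,0],[0,0,0],[0,0,0]]' --xyz '[[0,0,0],[0,0,0],[0,0,0]]' --hand '[0.06,0.06,0.06]'

```text
time: 34.85
eef_pos: [0.4381, 0.2917, 0.1631]
ee_rot: [[-0.996, -0.091, -0.0], [-0.091, 0.996, -0.001], [0.0, -0.001, -1.0]]
contact_force: [0.1, 0.0, 0.3]
grip_width: 0.701
gripper_force: 0.0
```

```bash
python3 p.py 436.5,293.5,35,95.3;  python3 - <<'E'
from rig import imaging
from h import *
wood=lambda h,s,v:(h>8)&(h<32)&(s<170)&(v>150)
for n in("top","scene"):
    s=imaging.snapshot(n); np.savez(f"{n}6.npz",**s)
    cv2.imwrite(f"pics/{n}6.png",s["image"][:,:,::-1])
    print("board",find(s,(.62,-.278),.11,.057,.008,wood,.057)); 
    print("redbook",find(s,(.62,-.278),.11,.045,.008,red,.045,"all")); 
    print("rstand",find(s,(.61,-.29),.12,.027,.012,red,.028,"all"))
    print("bluebook",find(s,(.612,.287),.11,.045,.008,blue,.045)); 
    print("knob",find(s,(.43,.29),.06,.056,.009,lambda h,s,v:(s>90)&(v>90),.054))
E
```

```text
t 34.85 p [438.1 291.7 163.1] psi 95.21 F [0.1 0.  0.3] w 59.9 q [-0.55  0.44 -0.19  1.91  0.11  0.8   0.87]
436.5,293.5,35,95.3 turn [-0.001  -0.0003 -0.0016] shift [0.0014 0.002  0.1281]
board {'c': array([ 618. , -277.6]), 'L': 99.4, 'W': 55.1, 'ang': 5.2, 'z': np.float64(56.5), 'mean': array([ 617.7, -277.6]), 'circ': array([ 617.8, -278.1,  111.7]), 'n': 1512}
redbook {'c': array([ 619.6, -277.8]), 'L': 105.4, 'W': 62.1, 'ang': 5.3, 'z': np.float64(45.3), 'mean': array([ 604. , -260.2]), 'circ': array([ 619.8, -278.1,  121.5]), 'n': 172}
rstand {'c': array([ 620.7, -277.9]), 'L': 149.9, 'W': 99.0, 'ang': 5.3, 'z': np.float64(25.3), 'mean': array([ 617.4, -273.9]), 'circ': array([ 620.4, -277.5,  177.1]), 'n': 2022}
bluebook {'c': array([611.1, 285.9]), 'L': 105.9, 'W': 64.9, 'ang': -2.5, 'z': np.float64(44.8), 'mean': array([610.8, 286.2]), 'circ': array([610.6, 286. , 121.6]), 'n': 1473}
knob {'c': array([430.2, 293.5]), 'L': 28.5, 'W': 15.9, 'ang': -82.0, 'z': np.float64(59.6), 'mean': array([431. , 293.5]), 'circ': array([434.6, 294.1,  28.5]), 'n': 111}
board {'c': array([ 6
[... 168 characters left out ...]
'c': array([ 623.4, -278. ]), 'L': 108.3, 'W': 62.7, 'ang': 5.1, 'z': np.float64(45.9), 'mean': array([ 643.3, -262.3]), 'circ': array([ 622.6, -276.2,  121.1]), 'n': 230}
rstand {'c': array([ 623.6, -278.2]), 'L': 153.6, 'W': 99.8, 'ang': 5.2, 'z': np.float64(26.5), 'mean': array([ 639.1, -271.7]), 'circ': array([ 623.4, -277.4,  178.6]), 'n': 1848}
bluebook {'c': array([614.2, 286.1]), 'L': 108.9, 'W': 64.0, 'ang': -2.6, 'z': np.float64(45.4), 'mean': array([614.8, 286.3]), 'circ': array([614.2, 285.8, 124.4]), 'n': 1471}
knob {'c': array([437. , 293.9]), 'L': 34.0, 'W': 26.4, 'ang': -4.6, 'z': np.float64(59.3), 'mean': array([436.3, 294. ]), 'circ': array([437.1, 294.9,  36.2]), 'n': 152}
```

View pics/top6.png

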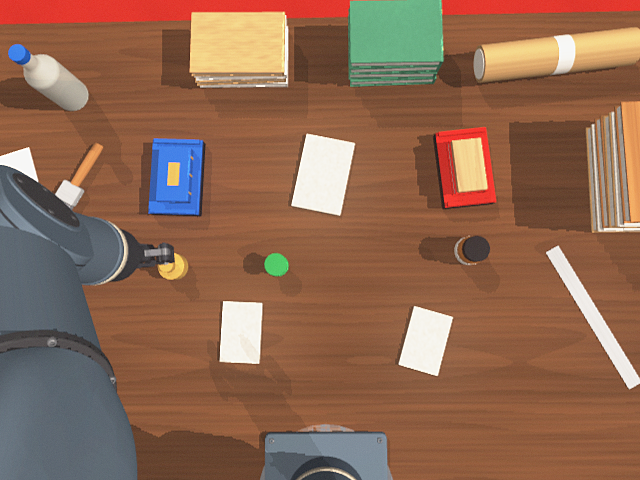

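Emit:
carry_out --rot '[[0,0,0],[0,0,0],[0,0,0],[0,0,0],[0,0,0],[0,0,0],[0,0,0],[0,0,0]]' --xyz '[[0.0015,0.002,0.02],[0,0,0.03],[0,0,0.03],[0,0,0.02],[0,0,0.015],[0,0,0.008],[0,0,0],[0,0,0]]' --hand '[0.06,0.06,0.06,0.06,0.06,0.06,0.06,0.06]' --squeeze 70

```text
time: 35.75
eef_pos: [0.4364, 0.2946, 0.0408]
ee_rot: [[-0.996, -0.092, 0.001], [-0.092, 0.996, -0.0], [-0.0, -0.0, -1.0]]
contact_force: [0.2, -0.2, 0.4]
grip_width: 0.699
gripper_force: 0.0
```

```bash
python3 p.py 436.5,294,35,95.3; python3 - <<'E'
from rig import imaging
import cv2
s=imaging.snapshot("scene")["image"][160:300,390:550]; cv2.imwrite("pics/s7.png",cv2.resize(s,None,fx=4,fy=4,interpolation=cv2.INTER_CUBIC)[:,:,::-1])
E
```

```text
t 35.75 p [436.4 294.6  40.8] psi 95.29 F [ 0.2 -0.2  0.4] w 59.7 q [-0.59  0.62 -0.15  2.03  0.17  0.51  0.81]
436.5,294,35,95.3 turn [-0.0002  0.0005 -0.0002] shift [-0.     -0.0006  0.0058]
```

View pics/s7.png

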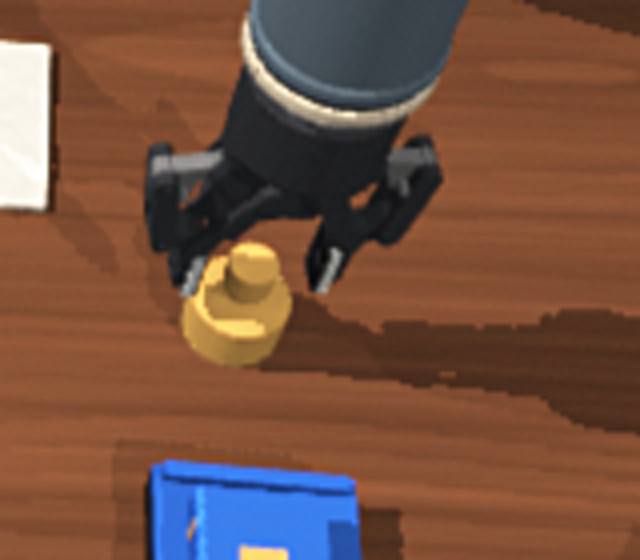

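The knob sits between the pads (knob at crop (253,265), pads at (190,275) and (325,270)). Lower 5 mm and close.

Emit:
carry_out --rot '[[0,0,0],[0,0,0],[0,0,0],[0,0,0],[0,0,0],[0,0,0],[0,0,0],[0,0,0],[0,0,0],[0,0,0]]' --xyz '[[0,0,0.003],[0,0,0.002],[0,0,0],[0,0,0],[0,0,0],[0,0,0],[0,0,0],[0,0,0],[0,0,0],[0,0,0]]' --hand '[0.06,0.05,0.042,0.036,0.032,0.028,0.024,0.02,0.018,0.018]'

```text
time: 36.8
eef_pos: [0.4361, 0.2944, 0.0356]
ee_rot: [[-0.996, -0.092, 0.0], [-0.092, 0.996, -0.0], [-0.0, -0.001, -1.0]]
contact_force: [-0.7, -1.3, 4.9]
grip_width: 0.275
gripper_force: 68.3
```

```bash
python3 p.py 436.5,294,180,95.3 621,-278,180,95.3
```

```text
t 36.8 p [436.1 294.4  35.6] psi 95.29 F [-0.7 -1.3  4.9] w 23.5 q [-0.59  0.62 -0.14  2.03  0.18  0.5   0.8 ]
436.5,294,180,95.3 turn [-0.0005  0.0002 -0.0001] shift [-0.0003 -0.0005 -0.1444]
621,-278,180,95.3 turn [0. 0. 0.] shift [-0.1309 -0.5866  0.    ]
```

Emit:
carry_out --rot '[[0,0,0],[0,0,0],[0,0,0],[0,0,0],[0,0,0],[0,0,0],[0,0,0],[0,0,0]]' --xyz '[[0,0,-0.01],[0,0,-0.02],[0,0,-0.025],[0,0,-0.025],[0,0,-0.025],[0,0,-0.02],[0,0,-0.01],[0,0,0]]' --hand '[0.018,0.018,0.018,0.018,0.018,0.018,0.018,0.018]'

```text
time: 37.6
eef_pos: [0.4364, 0.2948, 0.1714]
ee_rot: [[-0.996, -0.092, 0.002], [-0.092, 0.996, 0.001], [-0.002, 0.0, -1.0]]
contact_force: [-1.0, -0.3, -6.0]
grip_width: 0.277
gripper_force: 69.4
```

```bash
python3 p.py 620.3,-277.8,170,95.3
```

```text
t 37.6 p [436.4 294.8 171.4] psi 95.29 F [-1.  -0.3 -6. ] w 23.6 q [-0.55  0.43 -0.19  1.9   0.11  0.82  0.86]
620.3,-277.8,170,95.3 turn [ 0.0004  0.0016 -0.0001] shift [-0.1302 -0.5871  0.0014]
```

Emit:
carry_out --rot '[[0,0,0],[0,0,0],[0,0,0],[0,0,0],[0,0,0],[0,0,0],[0,0,0],[0,0,0],[0,0,0],[0,0,0],[0,0,0],[0,0,0],[0,0,0],[0,0,0],[0,0,0],[0,0,0],[0,0,0],[0,0,0],[0,0,0],[0,0,0]]' --xyz '[[-0.0033,-0.0147,0],[-0.0065,-0.0294,0],[-0.0065,-0.0294,0],[-0.0065,-0.0294,0],[-0.0065,-0.0294,0],[-0.0065,-0.0294,0],[-0.0065,-0.0294,0],[-0.0065,-0.0294,0],[-0.0065,-0.0294,0],[-0.0065,-0.0294,0],[-0.0065,-0.0294,0],[-0.0065,-0.0294,0],[-0.0065,-0.0294,0],[-0.0065,-0.0294,0],[-0.0065,-0.0294,0],[-0.0065,-0.0294,0],[-0.0065,-0.0294,0],[-0.0065,-0.0294,0],[-0.0065,-0.0294,0],[-0.0065,-0.0294,0]]' --hand '[0.018,0.018,0.018,0.018,0.018,0.018,0.018,0.018,0.018,0.018,0.018,0.018,0.018,0.018,0.018,0.018,0.018,0.018,0.018,0.018]'

```text
time: 39.6
eef_pos: [0.6139, -0.2665, 0.1684]
ee_rot: [[-0.996, -0.092, -0.003], [-0.092, 0.996, 0.0], [0.003, 0.001, -1.0]]
contact_force: [1.1, 0.7, -4.8]
grip_width: 0.275
gripper_force: 69.4
```

Emit:
carry_out --rot '[[0,0,0],[0,0,0],[0,0,0],[0,0,0],[0,0,0]]' --xyz '[[-0.0033,-0.0147,0],[0,0,0],[0,0,0],[0,0,0],[0,0,0]]' --hand '[0.018,0.018,0.018,0.018,0.018]'

```text
time: 40.1
eef_pos: [0.6198, -0.2776, 0.1705]
ee_rot: [[-0.996, -0.094, -0.0], [-0.094, 0.996, 0.0], [0.0, 0.0, -1.0]]
contact_force: [-0.1, 0.1, -5.4]
grip_width: 0.28
gripper_force: 69.5
```

```bash
python3 p.py 620.3,-277.8,93,95.3
```

```text
t 40.1 p [ 619.8 -277.6  170.5] psi 95.39 F [-0.1  0.1 -5.4] w 23.9 q [ 0.43  0.63 -0.13  1.5   0.09  1.02  1.94]
620.3,-277.8,93,95.3 turn [ 0.0002 -0.0004  0.0016] shift [-0.0004 -0.0002  0.0775]
```

Emit:
carry_out --rot '[[0,0,0],[0,0,0],[0,0,0],[0,0,0],[0,0,0],[0,0,0],[0,0,0],[0,0,0],[0,0,0]]' --xyz '[[0,0,0.015],[0,0,0.02],[0,0,0.02],[0,0,0.01],[0,0,0.006],[0,0,0.003],[0,0,0],[0,0,0],[0,0,0]]' --hand '[0.018,0.018,0.018,0.018,0.018,0.018,0.018,0.018,0.018]'

```text
time: 41.0
eef_pos: [0.6203, -0.2791, 0.0973]
ee_rot: [[-0.996, -0.092, 0.001], [-0.092, 0.996, -0.001], [-0.001, -0.001, -1.0]]
contact_force: [-0.9, 0.0, -5.5]
grip_width: 0.274
gripper_force: 69.5
```

```bash
python3 p.py 620.3,-277.8,92.6,95.3; python3 - <<'E'
from rig import imaging
import cv2
s=imaging.snapshot("scene")["image"][200:350,90:250]; cv2.imwrite("pics/s8.png",cv2.resize(s,None,fx=4,fy=4,interpolation=cv2.INTER_CUBIC)[:,:,::-1])
E
```

```text
t 41.0 p [ 620.3 -279.1   97.3] psi 95.3 F [-0.9  0.  -5.5] w 23.4 q [ 0.43  0.71 -0.12  1.57  0.11  0.87  1.92]
620.3,-277.8,92.6,95.3 turn [-0.0011  0.001  -0.0001] shift [-0.0001  0.0013  0.0047]
```

View pics/s8.png

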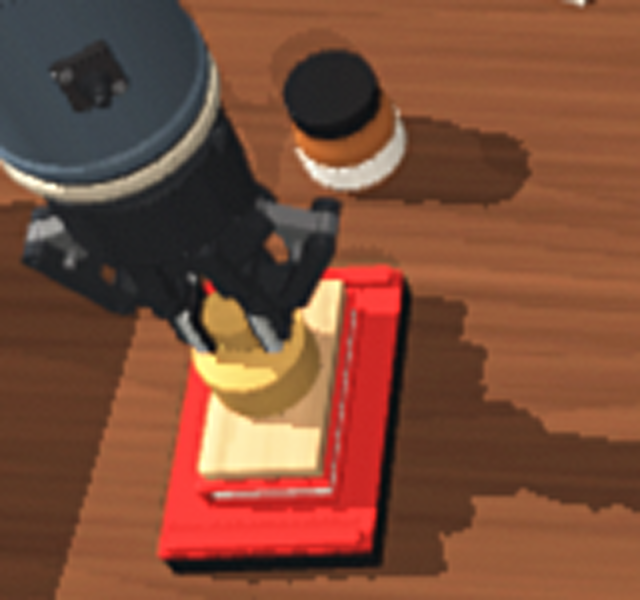

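The weight hangs upright about 5 mm above the board, centred across it. Correct y by 1 mm and lower.

Emit:
carry_out --rot '[[0,0,0],[0,0,0],[0,0,0],[0,0,0],[0,0,0],[0,0,0]]' --xyz '[[0,0.001,0.0015],[0,0,0.0015],[0,0,0.001],[0,0,0.0005],[0,0,0],[0,0,0]]' --hand '[0.018,0.018,0.018,0.018,0.018,0.018]'

```text
time: 41.65
eef_pos: [0.6199, -0.2778, 0.0927]
ee_rot: [[-0.996, -0.092, 0.0], [-0.092, 0.996, -0.001], [-0.0, -0.001, -1.0]]
contact_force: [-3.7, 2.6, 5.4]
grip_width: 0.282
gripper_force: 70.7
```

```bash
python3 p.py 620.3,-277.8,92.6,95.3
```

```text
t 41.65 p [ 619.9 -277.8   92.7] psi 95.3 F [-3.7  2.6  5.4] w 24.1 q [ 0.42  0.71 -0.12  1.58  0.11  0.86  1.92]
620.3,-277.8,92.6,95.3 turn [-0.0006  0.0003  0.0001] shift [-0.0004 -0.      0.0001]
```

Emit:
carry_out --rot '[[0,0,0],[0,0,0],[0,0,0],[0,0,0],[0,0,0],[0,0,0],[0,0,0],[0,0,0],[0,0,0],[0,0,0],[0,0,0],[0,0,0],[0,0,0],[0,0,0],[0,0,0],[0,0,0],[0,0,0],[0,0,0],[0,0,0]]' --xyz '[[0,0,0],[0,0,0],[0,0,0],[0,0,0],[0,0,0],[0,0,0],[0,0,-0.015],[0,0,-0.03],[0,0,-0.03],[0,0,-0.03],[0,0,-0.02],[0,0.03,0],[0,0.03,0],[0,0.03,0],[0,0.03,0],[0,0.03,0],[0,0.03,0],[0,0,0],[0,0,0]]' --hand '[0.026,0.032,0.04,0.048,0.056,0.06,0.06,0.06,0.06,0.06,0.06,0.06,0.06,0.06,0.06,0.06,0.06,0.06,0.06]'

```text
time: 43.55
eef_pos: [0.6035, -0.098, 0.2182]
ee_rot: [[-0.996, -0.094, 0.001], [-0.094, 0.996, -0.001], [-0.001, -0.001, -1.0]]
contact_force: [-0.3, 0.1, -0.2]
grip_width: 0.703
gripper_force: 0.0
```

```bash
python3 p.py;  python3 - <<'E'
from rig import imaging
from h import *
wood=lambda h,s,v:(h>8)&(h<32)&(s<170)&(v>120)
for n in("top","scene"):
    s=imaging.snapshot(n); cv2.imwrite(f"pics/{n}9.png",s["image"][:,:,::-1])
    print("knob",find(s,(.62,-.278),.04,.113,.008,None,.112))
    print("foot",find(s,(.62,-.278),.06,.087,.008,None,.087))
    print("board",find(s,(.62,-.278),.11,.057,.006,wood,.057,"all")); 
    print("redbook",find(s,(.62,-.278),.11,.045,.006,red,.045,"all")); 
    print("rstand",find(s,(.61,-.29),.12,.027,.012,red,.028,"all"))
    print("jar",find(s,(.45,-.3),.06,.065,.008)["c"]); print("spool",find(s,(.43,.08),.05,.045,.008)["c"])
E
```

```text
t 43.55 p [603.5 -98.  218.2] psi 95.4 F [-0.3  0.1 -0.2] w 60.0 q [ 0.18  0.49 -0.15  1.63  0.08  1.02  1.67]Traceback (most recent call last):
  File "<stdin>", line 6, in <module>
  File "h.py", line 14, in find
    if rect!="all": m=l==1+np.argmax(st[1:,4])
                           ~~~~~~~~~^^^^^^^^^^
    return _wrapfunc(a, 'argmax', axis=axis, out=out, **kwds)
    return bound(*args, **kwds)
ValueError: attempt to get argmax of an empty sequence
```

Arm probably hides it from the top; move farther left.

Emit:
carry_out --rot '[[0,0,0],[0,0,0],[0,0,0],[0,0,0],[0,0,0],[0,0,0],[0,0,0],[0,0,0]]' --xyz '[[0.01,0.03,0],[0.01,0.03,0],[0.01,0.03,0],[0.01,0.03,0],[0.01,0.03,0],[0.01,0.03,0],[0,0,0],[0,0,0]]' --hand '[0.06,0.06,0.06,0.06,0.06,0.06,0.06,0.06]'

```text
time: 44.4
eef_pos: [0.5273, 0.0743, 0.2173]
ee_rot: [[-0.996, -0.092, 0.001], [-0.092, 0.996, -0.001], [-0.001, -0.001, -1.0]]
contact_force: [0.2, -1.2, 0.2]
grip_width: 0.7
gripper_force: 0.0
```

```bash
python3 - <<'E'
from rig import imaging
from h import *
wood=lambda h,s,v:(h>8)&(h<32)&(s<170)&(v>120)
for n in("top","scene"):
    s=imaging.snapshot(n); cv2.imwrite(f"pics/{n}9.png",s["image"][:,:,::-1])
    for a in [("knob",(.62,-.278),.05,.117,.008,None,.112),("foot",(.62,-.278),.06,.087,.008,None,.087),("board",(.62,-.278),.11,.057,.006,wood,.057,"all"),
     ("redbook",(.62,-.278),.11,.045,.006,red,.045,"all"),("rstand",(.61,-.29),.12,.027,.012,red,.028,"all"),("jar",(.45,-.3),.06,.065,.008),("spool",(.43,.08),.05,.045,.008)]:
        try: r=find(s,*a[1:]); print(a[0],r["c"],r["L"],r["W"],r["ang"],r["z"],r["circ"])
        except ValueError: print(a[0],"hidden")
E
```

```text
knob [ 619.  -277.8] 27.2 25.6 -66.2 116.2 [ 618.6 -278.4   28.3]
foot [ 616.5 -275.8] 51.2 50.2 -47.5 87.8 [ 617.5 -276.2   54. ]
board [ 617.9 -276.5] 99.4 57.0 5.4 56.6 [ 617.8 -278.1  111.7]
redbook [ 619.6 -277.7] 105.4 62.1 5.1 44.9 [ 619.8 -278.1  121.5]
rstand [ 620.7 -277.8] 149.9 99.2 5.3 25.4 [ 620.4 -277.5  177.1]
jar [ 458.9 -281.6] 47.5 46.4 87.8 64.4 [ 459.  -281.1   49.8]
spool hidden
knob [ 619.4 -278.6] 29.9 25.5 35.4 117.5 [ 619.3 -278.4   31.3]
foot [ 624.1 -274.8] 50.6 50.4 -52.9 89.0 [ 622.4 -276.5   55.7]
board [ 621.5 -277. ] 102.6 57.3 5.3 57.7 [ 622.  -277.6  115.2]
redbook [ 622.3 -278.1] 106.3 62.7 5.1 45.7 [ 622.2 -277.1  121.1]
rstand [ 623.6 -278.2] 153.6 99.8 5.2 26.7 [ 623.4 -277.4  178.6]
jar [ 462.3 -282.1] 51.9 47.0 45.2 65.2 [ 462.7 -281.9   53.4]
spool [437.   90.4] 42.7 42.0 3.1 45.3 [437.2  90.2  44.5]
```

View pics/scene9.png

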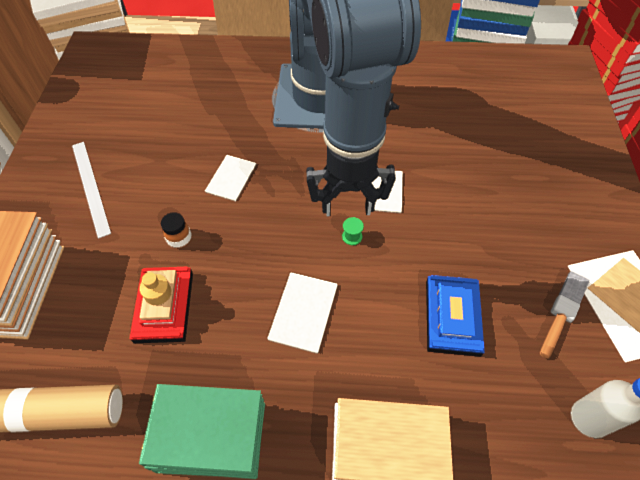

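All in place: the weight stands upright on the board (152,285), both books are home, and the jar and spool have not moved.

```bash
python3 -c "
from rig import sign_off; print(sign_off())"
```

```text
the job is handed in; nothing more can be done
None
```

I handed the job in at about 44 s: both books lie on their own stands, the pressing board is on the red book, and the brass weight stands upright on it, each within about 2 mm of centre by the cameras; the jar and spool were left where they stood.

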